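Check the cooling test kiln with the pyrometer

TASK

The little kiln has been cooling and its chamber is to be checked before anyone opens it. Take the vent plug out of the hole in the kiln's lid and put it down, without dropping it, on the square kiln shelf lying on the table; then lift the pyrometer out of its stand and lower its stem, upright, through the vent hole until the tip is halfway down the chamber, without ever touching the kiln with the pyrometer. Finish while still holding it there, still and centred in the hole, and leave everything else on the table where it is.

Things in the scene. Friction and masses are not known exactly. Their poses are not given: they have to be found in the camera images.
- kiln: test kiln, fixed: square steel-jacketed box 250 x 250 mm, closed pale firebrick lid with flat top 180 mm above the table. Lid 42 mm thick; the empty chamber under it, 150 x 150 mm, lies 42 to 127 mm below the lid's top. Control box (top at 120 mm) and lid handle (below the lid's top) reach out to 190 mm from the centre on its -x side. Origin: centre of its underside; z up
- vent_hole (a point): centre of the mouth of the vent hole, in the lid's top surface; it lies at x = -25, y = +35 mm, z = 180 mm in the kiln's frame. Round vertical bore, 26 mm in diameter, straight through the 42 mm lid into the chamber. At the start the plug stops it
- plug: loose buff clay vent plug, about 60 g, 72 mm tall, round about z: shank z = 0 to 30 mm (19 mm across at the flat foot, 22 mm at the top), flange 38 mm across z = 30 to 38 mm, straight knob 26 mm across z = 38 to 72 mm. At the start it hangs upright in the vent hole, flange on the lid. Origin: centre of the foot, z up to the knob
- plug_mid (a point): point on the plug's axis at z = 34 mm, the middle of the flange
- batt: kiln shelf: pale square ceramic slab 140 x 140 mm, 14 mm thick, flat on the table, does not move; the plug goes here. Origin: centre of its underside
- stand: pyrometer stand, fixed: wooden foot 120 x 90 mm, a steel post 55 mm behind (+x of its own frame) the origin, and a 50 x 50 mm wooden arm with a 14 mm hole, its top 145 mm above the table; nothing of it stands higher. The pyrometer hangs in the hole and lifts straight up. Origin: on the table, straight under the hole
- pyrometer: loose hand-held pyrometer, about 140 g, hanging upright in the stand's hole: steel stem 8 mm thick, 120 mm long; hand guard 42 mm across, 4 mm thick; black flat-sided handle 30 mm in its x, 26 mm in its y, 80 mm tall (124 to 204 mm above the tip), display on its -x side. Origin: tip of the stem; z along the stem up to the handle
- probe_tip (a point): tip of the pyrometer's stem (its lower end)
- probe_grip (a point): point on the pyrometer's axis, 169 mm above the tip, in the handle, where it can be held
- bowl: bystander: unglazed bowl 110 mm across, 50 mm high. Origin: underside
- mug: bystander: white mug 80 mm across, 85 mm high, handle at its +y. Origin: underside
- glaze_jar: bystander: glaze jar with white lid, 66 mm across, 85 mm high. Origin: underside
- kiln_post_tall: bystander: square kiln post 30 x 30 x 100 mm, standing. Origin: underside
- kiln_post_short: bystander: square kiln post 30 x 30 x 50 mm, standing. Origin: underside
- cone_pack: bystander: clay bar 30 x 85 x 16 mm with three small cones in a row, 65 mm high. Origin: underside
There are look-alikes about, which are no part of the job. What is shaped like the plug but green is not meant. Of the things that look like the pyrometer, the larger one is meant.

How it is judged:
On the way, in this order (a step that is already met when the one before it is completed fails the run):
1. the plug is out of the lid and rests on the kiln shelf, let go of (horizontal distance between plug_mid and batt below 0.07 m and contact force between plug and batt above 0.1 N and contact force between plug and the fingers below 0.05 N and linear speed of plug below 0.03 m/s), for 0.3 s.
2. the pyrometer is held still in the vent hole, upright and centred, its tip about halfway down the chamber (horizontal distance between probe_tip and vent_hole below 0.006 m and z of probe_tip in the frame of vent_hole between -0.102 and -0.066 m and angle between pyrometer's own z axis and vertical below 0.07 rad and contact force between pyrometer and kiln below 0.2 N and contact force between pyrometer and the fingers above 2 N and linear speed of pyrometer below 0.015 m/s), for 0.5 s.
At the end, for the whole second after the job is handed in: Pyrometer held still (under 15 mm/s), upright within 0.07 rad, tip 66 to 102 mm below the lid's top and within 6 mm of the vent hole's axis, touching nothing of the kiln; plug at rest and let go on the kiln shelf, its middle within 70 mm of the shelf's centre (all of step 1 and all of step 2); the arm keeps its last pose, push and grip.
It fails at once if the pyrometer touches the kiln (over 0.3 N) (contact force between pyrometer and kiln above 0.3 N).
It fails at once if the plug is dropped: it falls faster than 0.6 m/s (about 18 mm) while not held (contact force between plug and the fingers below 0.05 N and linear speed of plug above 0.6 m/s).
It fails at once if a bystander is moved more than 25 mm (distance of any of bowl, mug, glaze_jar, kiln_post_tall, kiln_post_short, cone_pack from where it was at the start of the episode above 0.025 m).
It also fails if it takes over 67 s, if anything falls off the work surface, if the arm or the gripper's body presses on something with over 40 N, if the wrist force passes 120 N, or if a joint passes its speed limit or range.

ROBOT

A 6-joint arm with a two-finger parallel gripper is mounted at the origin on the work surface. World frame = base frame: x ahead of the robot, y to its left, z up, the work surface at z = 0. Lengths are in m, angles in rad, forces in N, time in s.
With the tool pointing down it reaches from about 0.35 to 0.975 m from the base axis. Payload 4.9 kg.
Tool frame: the origin (TCP) lies midway between the tips of the shut fingers; the grasp point (between the pads) lies manip.tcp_to_grasp behind it (manip.tcp_to_grasp is the distance from the TCP to the grasp point, in m); z points along the fingers, y is the line along which they close (so a half turn about z gives the same grasp; the last joint's range is limited). The gripper opens to 85 mm and grips with 20 to 120 N. Pads are 22 mm wide; open, the fingers measure 114 mm over their backs; the gripper's body (76 mm by 85 mm) begins 54 mm behind the grasp point. The pads swing forward as they close: fully open they stand 13 mm farther back than shut.
Start: joints at [-1.404, 0.053, 1.613, -0, 1.476, -0.119], TCP at [0.176, -0.6, 0.208] pointing down, gripper open.
Joint ranges: [-3.01, 3.01], [-1.01, 2.22], [0.06, 2.58], [-1.02, 4.17], [0.09, 2.62], [-3.14, 3.14]. Speed limits (rad/s): [2.57, 2.57, 3.14, 3.14, 3.14, 3.14].

INTERFACE

Orientations are given as a unit quaternion [w, x, y, z].
In Python, from plant import manip, grab_frame, calibration, job_done gives the robot as it stands.
- The arm moves only by the tool send_rows, never from a script. Its argument "rows" is a list of rows, each an object of numbers: "x", "y", "z": the shift along the tool's x, y, z normalised to -1 to 1, where 1 is 15 cm; "wx", "wy", "wz": the turn, a rotation vector about the tool's x, y, z normalised to -1 to 1, where 1 is pi/4 rad; "hand": the opening, from -1 (shut) to 1 (fully open). In form: [{"x": .., "y": .., "z": .., "wx": .., "wy": .., "wz": .., "hand": ..}, ...]. A call has exactly 10 rows; each row shifts and turns the commanded pose from where the row before left it, along the tool's axes as they then stand; what a row does not reach is not made up. A row lasts 1/12 s, in which the tool goes at most 41.7 mm and 7.16 degrees, less where a joint would pass 70% of its speed; a pose out of reach is approached as far as the arm can. A call with a number of a shift or a turn outside -1 to 1 is refused whole. A call with a gripper value outside its range is refused whole. The fingers move at their own pace and stop on an object; the grip force is fixed at half the most. Time passes only in rows, so rows that do not move let the fingers close, or fill a call up. It gives the time, the measured TCP pose, the force, the opening and the grip force at its end, in the units of the state.
- manip.state(): the state, without advancing time (a new reading comes with each control period).
- grab_frame(name): name is "scene" or "top" or "wrist"; returns the picture (400x640x3 uint8, blue, green, red); there is no depth.
- calibration(name): a dict with "camera_matrix" (3x3 intrinsics, pixels), "R" (3x3) and "t" (3): a world point X has camera coordinates R X + t. Camera axes: x right, y down, z forward; pixel columns grow to the right and rows downward; lengths in m; the calibration is good to about 2 mm. A picture is of the moment at which its call begins: read the wrist's pose just before it. calibration takes no time and is no camera call; for the wrist camera it gives the pose at the moment of the call.
- job_done(): hands the job in; it is judged then, once.
The state is a dict: "time": time; "joint_pos": joint angles; "joint_vel": joint speeds; "joint_efforts": joint torques, N m; "tool_pos": TCP position; "tool_rot": TCP orientation; "contact_force": force on the tool from outside, world axes, zero at the start; "ft_torque": the same for the moment, N m; "gripper_width": opening from 0.0 (shut) to 1.0 (fully open); "grasp_force": force on a finger pad.
Only numpy, scipy, OpenCV 4.12 (cv2) and the standard library are available. Lean on these libraries where they do the work, as an engineer would, in place of code of your own. Each camera call takes 0.05 s, during which the arm holds its last target. There are 200 camera calls.

## Working session

There is one attempt and no reset: what is moved stays moved. The work goes in short steps, Python scripts to look and compute and a tool call to move; the robot and the scene stay as the last step left them, time stands still between calls to the robot, and variables do not carry over. Pictures are saved under pics/ and viewed, at most 10 in all, crops included, and the job is handed in when it is done.

Besides the shell and the picture viewer there is one more tool, called after "Call:" as a command line: name --argument value ..., lists and objects as JSON in quotes. send_rows: Moves the arm, as the interface text tells. Scaled input: -1 to 1 covers 15 cm each way for a shift and pi/4 rad each way for a turn. Its arguments: {"type":"object","properties":{"rows":{"type":"array","items":{"type":"object","properties":{"x":{"type":"number","minimum":-1,"maximum":1},"y":{"type":"number","minimum":-1,"maximum":1},"z":{"type":"number","minimum":-1,"maximum":1},"wx":{"type":"number","minimum":-1,"maximum":1},"wy":{"type":"number","minimum":-1,"maximum":1},"wz":{"type":"number","minimum":-1,"maximum":1},"hand":{"type":"number"}}}}},"required":["rows"]}

```bash
mkdir -p pics
python3 - <<'E'
from plant import manip, grab_frame, calibration
import cv2,numpy as np
print(manip.state()['tool_pos'],manip.state()['tool_rot'],manip.tcp_to_grasp)
for n in("scene","top"):
    cv2.imwrite(f"pics/{n}0.png",grab_frame(n)); c=calibration(n)
    print(n,np.round(c['camera_matrix'],1).tolist(),np.round(c['R'],3).tolist(),np.round(c['t'],3).tolist())
E
```

```text
[ 0.17606591 -0.59897585  0.20645358] [-1.04389488e-03  9.89807667e-01  1.42406782e-01 -1.84124815e-05] 0.0187
scene [[385.9, 0.0, 320.7], [0.0, 385.9, 204.2], [0.0, 0.0, 1.0]] [[0.252, 0.968, -0.006], [0.68, -0.182, -0.711], [-0.689, 0.175, -0.703]] [-0.134, -0.262, 1.338]
top [[442.4, 0.0, 316.6], [0.0, 442.4, 210.7], [0.0, 0.0, 1.0]] [[-0.001, -1.0, 0.001], [-0.998, 0.001, -0.058], [0.058, -0.001, -0.998]] [-0.015, 0.516, 1.349]
```

View pics/top0.png

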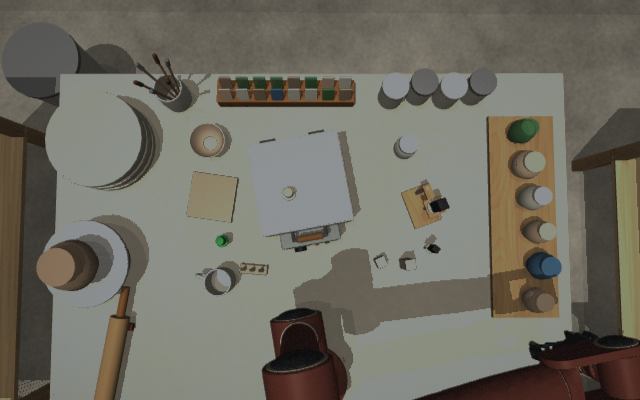

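View pics/scene0.png

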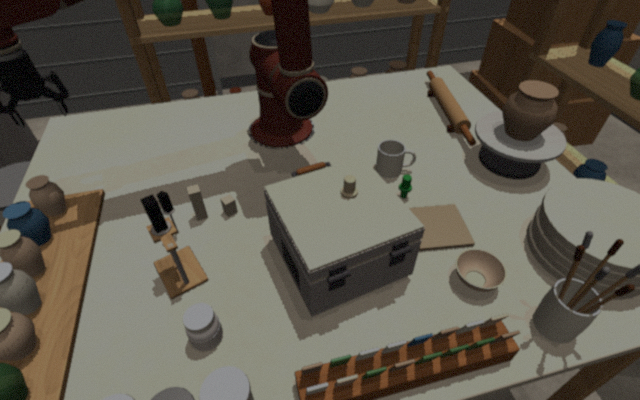

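The top view shows a buff plug on the lid at (289,192) and a green look-alike at (222,240); the buff one is meant. There are two pyrometers. The large one hangs in the stand at top (438,205), scene (153,215). A smaller one is at top (433,248), scene (166,202). The larger is meant, so I'll confirm it in an enlarged crop.

Run:
```python
import cv2,numpy as np
t=cv2.imread("pics/top0.png");s=cv2.imread("pics/scene0.png")
f=lambda im,x,y,w,h,k:cv2.resize(im[y:y+h,x:x+w],None,fx=k,fy=k,interpolation=cv2.INTER_CUBIC)
a=np.hstack([f(t,390,170,80,60,5),f(s,130,180,80,60,5)])  
b=np.hstack([f(t,240,120,120,90,400/120),f(s,300,160,80,60,5)])
cv2.imwrite("pics/crop1.png",np.clip(np.vstack([a,b])*1.5,0,255).astype('uint8'))
```

```text
(no output)
```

View pics/crop1.png

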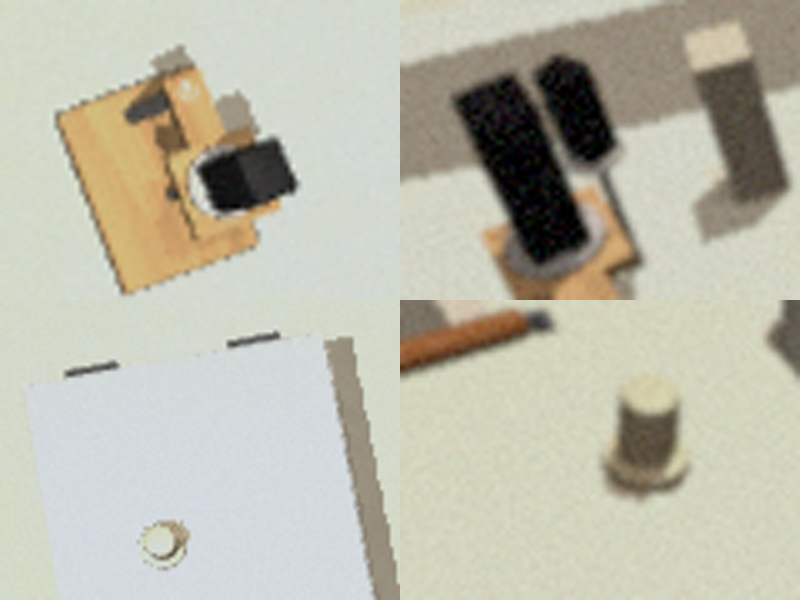

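The crop confirms it: the pyrometer in the stand, with guard and 30 mm handle, is clearly larger than the thinner one beside it. The buff plug sits on the lid. Next I measure.

```bash
cat > h.py <<'E'
from plant import manip, grab_frame, calibration
import cv2,numpy as np
from scipy.spatial.transform import Rotation as Ro
def ray(n,u,v,c=None):
    c=c or calibration(n); R=np.array(c['R']);t=np.array(c['t'])
    d=R.T@np.linalg.solve(np.array(c['camera_matrix']),[u,v,1.]); return -R.T@t,d
def at(n,u,v,z,c=None):
    o,d=ray(n,u,v,c); return o+d*(z-o[2])/d[2]
def tri(*obs):
    A=0;b=0
    for n,u,v in obs:
        o,d=ray(n,u,v); d/=np.linalg.norm(d); P=np.eye(3)-np.outer(d,d); A=A+P; b=b+P@o
    return np.linalg.solve(A,b)
def R0():
    q=manip.state()['tool_rot']; return Ro.from_quat([q[1],q[2],q[3],q[0]])
def delta(p):  # tool-frame shift in units to world TCP target p
    s=manip.state(); return np.round(R0().inv().apply(np.array(p)-s['tool_pos'])/.15,3)
E
python3 - <<'E'
from h import *
np.set_printoptions(precision=4,suppress=True)
print("plugtop",tri(("top",288,192),("scene",350,178.4)),at("top",288,192,.222))
print("handletop",tri(("top",444.4,204),("scene",147.6,197.6)),at("top",444.4,204,.229),at("scene",147.6,197.6,.229))
k=np.array([at("top",u,v,.18) for u,v in((247.5,145.5),(337.5,131.4),(352,222),(257,234))])[:,:2]
print(k, [np.linalg.norm(k[i]-k[i-1]) for i in range(4)],k.mean(0))
e=(k[0]-k[3]+k[1]-k[2]);th=np.arctan2(e[1],e[0]);c,s=np.cos(th),np.sin(th)
print("yaw",th,"hole",k.mean(0)+np.array([[c,-s],[s,c]])@[-.025,.035])
b=np.array([at("top",u,v,.014) for u,v in((196,172),(238,176),(234,222),(187,217))])[:,:2];print("batt",b.mean(0),[np.linalg.norm(b[i]-b[i-1]) for i in range(4)])
print("standfoot",[at("top",390+u/5,170+v/5,.02)[:2] for u,v in((58,118),(122,293),(258,245))],"post",at("top",427.6,188,.145)[:2])
for n,u,v,z in(("bowl",208,140,.05),("mug",219,281,.085),("green",222,240,.06),("cone",254,268,.03)):print(n,at("top",u,v,z)[:2])
E
```

```text
plugtop [0.5531 0.0596 0.2216] [0.553  0.0595 0.222 ]
handletop [ 0.52   -0.3454  0.2353] [ 0.5205 -0.348   0.229 ] [ 0.5128 -0.3471  0.229 ]
[[ 0.685   0.1731]
 [ 0.7238 -0.073 ]
 [ 0.4756 -0.1112]
 [ 0.4435  0.1456]] [np.float64(0.24309495407125054), np.float64(0.2491274387301125), np.float64(0.25111016206710324), np.float64(0.2587959501218364)] [0.5819 0.0336]
yaw 0.13358972085146756 hole [0.5525 0.065 ]
batt [0.5597 0.3021] [np.float64(0.1419462474920447), np.float64(0.13090956308507895), np.float64(0.14299330140092922), np.float64(0.14580295317669212)]
standfoot [array([ 0.5681, -0.2775]), array([ 0.4603, -0.3154]), array([ 0.4897, -0.3993])] post [ 0.5716 -0.3262]
bowl [0.7289 0.3133]
mug [0.3081 0.2674]
green [0.4265 0.2654]
cone [0.3416 0.174 ]
```

Call:
send_rows --rows '[{"x": 0.06,"y": -0.06,"z": -0.1,"hand": 1},{"x": 0.13,"y": -0.13,"z": -0.1,"hand": 1},{"x": 0.16,"y": -0.16,"z": -0.1,"hand": 1},{"x": 0.16,"y": -0.16,"z": -0.1,"hand": 1},{"x": 0.16,"y": -0.16,"z": -0.1,"hand": 1},{"x": 0.16,"y": -0.16,"z": -0.1,"hand": 1},{"x": 0.17,"y": -0.16,"hand": 1},{"x": 0.17,"y": -0.16,"hand": 1},{"x": 0.17,"y": -0.16,"hand": 1},{"x": 0.17,"y": -0.16,"hand": 1}]'

```text
invalid input at $.rows[0]: expected keys x, y, z, wx, wy, wz, hand
```

Call:
send_rows --rows '[{"x": 0.17,"y": -0.16,"hand": 1},{"x": 0.17,"y": -0.16,"hand": 1},{"x": 0.17,"y": -0.16,"hand": 1},{"x": 0.17,"y": -0.16,"hand": 1},{"x": 0.17,"y": -0.16,"hand": 1},{"x": 0.17,"y": -0.16,"hand": 1},{"x": 0.17,"y": -0.16,"hand": 1},{"x": 0.17,"y": -0.16,"hand": 1},{"x": 0.17,"y": -0.16,"hand": 1},{"x": 0.17,"y": -0.16,"hand": 1}]'

```text
invalid input at $.rows[0]: expected keys x, y, z, wx, wy, wz, hand
```

Run:
```python
from h import *
s=manip.state();print(s['time'],s['tool_pos'],s['tool_rot'],s['contact_force'],s['gripper_width'])
print(delta([.553,.060,.27]))
```

```text
0.1 [ 0.17609942 -0.5990472   0.20657299] [-9.35279982e-04  9.89805269e-01  1.42424203e-01 -3.26794298e-05] [ 0.09813009 -0.28872337 -0.84781988] 1.001769740385539
[ 3.65  -3.508 -0.416]
```

All keys are needed in every row.

Call:
send_rows --rows '[{"x": 0.06,"y": -0.06,"z": -0.1,"wx": 0,"wy": 0,"wz": 0,"hand": 1},{"x": 0.13,"y": -0.13,"z": -0.1,"wx": 0,"wy": 0,"wz": 0,"hand": 1},{"x": 0.16,"y": -0.16,"z": -0.1,"wx": 0,"wy": 0,"wz": 0,"hand": 1},{"x": 0.16,"y": -0.16,"z": -0.1,"wx": 0,"wy": 0,"wz": 0,"hand": 1},{"x": 0.16,"y": -0.16,"z": -0.1,"wx": 0,"wy": 0,"wz": 0,"hand": 1},{"x": 0.16,"y": -0.16,"z": -0.1,"wx": 0,"wy": 0,"wz": 0,"hand": 1},{"x": 0.17,"y": -0.16,"z": 0,"wx": 0,"wy": 0,"wz": 0,"hand": 1},{"x": 0.17,"y": -0.16,"z": 0,"wx": 0,"wy": 0,"wz": 0,"hand": 1},{"x": 0.17,"y": -0.16,"z": 0,"wx": 0,"wy": 0,"wz": 0,"hand": 1},{"x": 0.17,"y": -0.16,"z": 0,"wx": 0,"wy": 0,"wz": 0,"hand": 1}]'

```text
time: 0.93
tool_pos: [0.3317, -0.3225, 0.2973]
tool_rot: [-0.0, 0.99, 0.142, -0.0]
contact_force: [1.1, -0.7, -1.0]
gripper_width: 0.999
grasp_force: 0.0
```

Call:
send_rows --rows '[{"x": 0.17,"y": -0.16,"z": 0,"wx": 0,"wy": 0,"wz": 0,"hand": 1},{"x": 0.17,"y": -0.16,"z": 0,"wx": 0,"wy": 0,"wz": 0,"hand": 1},{"x": 0.17,"y": -0.16,"z": 0,"wx": 0,"wy": 0,"wz": 0,"hand": 1},{"x": 0.17,"y": -0.16,"z": 0,"wx": 0,"wy": 0,"wz": 0,"hand": 1},{"x": 0.17,"y": -0.16,"z": 0,"wx": 0,"wy": 0,"wz": 0,"hand": 1},{"x": 0.17,"y": -0.16,"z": 0,"wx": 0,"wy": 0,"wz": 0,"hand": 1},{"x": 0.17,"y": -0.16,"z": 0,"wx": 0,"wy": 0,"wz": 0,"hand": 1},{"x": 0.17,"y": -0.16,"z": 0,"wx": 0,"wy": 0,"wz": 0,"hand": 1},{"x": 0.17,"y": -0.16,"z": 0,"wx": 0,"wy": 0,"wz": 0,"hand": 1},{"x": 0.17,"y": -0.16,"z": 0,"wx": 0,"wy": 0,"wz": 0,"hand": 1}]'

```text
time: 1.77
tool_pos: [0.5087, -0.0202, 0.2973]
tool_rot: [-0.0, 0.99, 0.143, -0.0]
contact_force: [2.1, -0.6, -0.6]
gripper_width: 1.001
grasp_force: 0.0
```

Run:
```python
from h import *
s=manip.state();print(s['time'],s['tool_pos'],s['tool_rot'],s['contact_force'],s['gripper_width'])
print(delta([.553,.060,.27]))
```

```text
1.7667 [ 0.50867798 -0.02023109  0.29727039] [-1.64644819e-05  9.89786344e-01  1.42558579e-01 -2.11589895e-04] [ 2.09788962 -0.56973989 -0.62670353] 1.0012380599801352
[ 0.434 -0.43   0.182]
```

Call:
send_rows --rows '[{"x": 0.11,"y": -0.11,"z": 0,"wx": 0,"wy": 0,"wz": 0,"hand": 1},{"x": 0.11,"y": -0.11,"z": 0,"wx": 0,"wy": 0,"wz": 0,"hand": 1},{"x": 0.11,"y": -0.11,"z": 0,"wx": 0,"wy": 0,"wz": 0,"hand": 1},{"x": 0.07,"y": -0.07,"z": 0.04,"wx": 0,"wy": 0,"wz": 0,"hand": 1},{"x": 0.034,"y": -0.03,"z": 0.04,"wx": 0,"wy": 0,"wz": 0,"hand": 1},{"x": 0,"y": 0,"z": 0.04,"wx": 0,"wy": 0,"wz": 0,"hand": 1},{"x": 0,"y": 0,"z": 0.04,"wx": 0,"wy": 0,"wz": 0,"hand": 1},{"x": 0,"y": 0,"z": 0.02,"wx": 0,"wy": 0,"wz": 0,"hand": 1},{"x": 0,"y": 0,"z": 0,"wx": 0,"wy": 0,"wz": 0,"hand": 1},{"x": 0,"y": 0,"z": 0,"wx": 0,"wy": 0,"wz": 0,"hand": 1}]'

```text
time: 2.6
tool_pos: [0.5523, 0.0573, 0.2705]
tool_rot: [0.0, 0.99, 0.142, -0.0]
contact_force: [0.1, -0.1, 0.2]
gripper_width: 1.001
grasp_force: 0.0
```

Run:
```python
from h import *
im=grab_frame("wrist");cv2.imwrite("pics/w1.png",im)
s=manip.state();print(s['tool_pos']);print(delta([.553,.060,.192]))
c=calibration("wrist");R=np.array(c['R']);t=np.array(c['t']);print(np.round(R,3).tolist(),-R.T@t)
for p in([.5531,.0596,.222],[.5525,.0625,.18]):
    q=np.array(c['camera_matrix'])@(R@np.array(p)+t);print(q[:2]/q[2])
```

```text
[0.55250783 0.0574687  0.27096192]
[ 0.008 -0.015  0.526]
[[0.281, -0.96, 0.0], [-0.907, -0.266, 0.327], [-0.314, -0.092, -0.945]] [0.63408242 0.08096248 0.43815616]
[316.2686538  219.17058504]
[312.93828245 199.14771961]
```

View pics/w1.png

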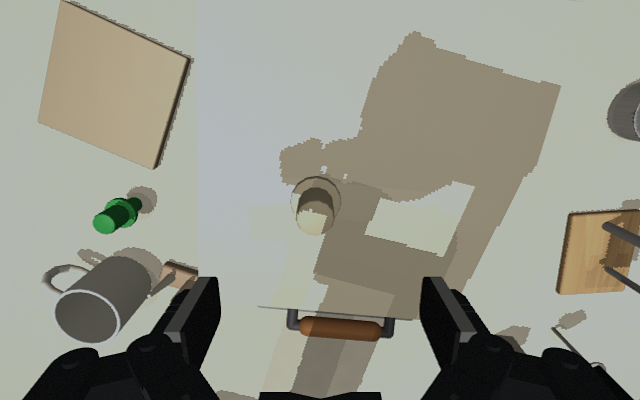

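The wrist view shows the plug knob top at (315,220), matching the predicted (316,219). I'll descend and close on it.

Call:
send_rows --rows '[{"x": 0.008,"y": -0.015,"z": 0.05,"wx": 0,"wy": 0,"wz": 0,"hand": 1},{"x": 0,"y": 0,"z": 0.08,"wx": 0,"wy": 0,"wz": 0,"hand": 1},{"x": 0,"y": 0,"z": 0.08,"wx": 0,"wy": 0,"wz": 0,"hand": 1},{"x": 0,"y": 0,"z": 0.08,"wx": 0,"wy": 0,"wz": 0,"hand": 1},{"x": 0,"y": 0,"z": 0.08,"wx": 0,"wy": 0,"wz": 0,"hand": 1},{"x": 0,"y": 0,"z": 0.07,"wx": 0,"wy": 0,"wz": 0,"hand": 1},{"x": 0,"y": 0,"z": 0.05,"wx": 0,"wy": 0,"wz": 0,"hand": 1},{"x": 0,"y": 0,"z": 0.03,"wx": 0,"wy": 0,"wz": 0,"hand": 1},{"x": 0,"y": 0,"z": 0,"wx": 0,"wy": 0,"wz": 0,"hand": 1},{"x": 0,"y": 0,"z": 0,"wx": 0,"wy": 0,"wz": 0,"hand": 0.2}]'

```text
time: 3.48
tool_pos: [0.5533, 0.0607, 0.1927]
tool_rot: [-0.0, 0.99, 0.142, 0.0]
contact_force: [0.5, -0.3, 0.2]
gripper_width: 0.886
grasp_force: 0.0
```

Call:
send_rows --rows '[{"x": 0,"y": 0,"z": 0,"wx": 0,"wy": 0,"wz": 0,"hand": -1},{"x": 0,"y": 0,"z": 0,"wx": 0,"wy": 0,"wz": 0,"hand": -1},{"x": 0,"y": 0,"z": 0,"wx": 0,"wy": 0,"wz": 0,"hand": -1},{"x": 0,"y": 0,"z": 0,"wx": 0,"wy": 0,"wz": 0,"hand": -1},{"x": 0,"y": 0,"z": 0,"wx": 0,"wy": 0,"wz": 0,"hand": -1},{"x": 0,"y": 0,"z": 0,"wx": 0,"wy": 0,"wz": 0,"hand": -1},{"x": 0,"y": 0,"z": 0,"wx": 0,"wy": 0,"wz": 0,"hand": -1},{"x": 0,"y": 0,"z": 0,"wx": 0,"wy": 0,"wz": 0,"hand": -1},{"x": 0,"y": 0,"z": 0,"wx": 0,"wy": 0,"wz": 0,"hand": -1},{"x": 0,"y": 0,"z": 0,"wx": 0,"wy": 0,"wz": 0,"hand": -1}]'

```text
time: 4.32
tool_pos: [0.5536, 0.0608, 0.1936]
tool_rot: [0.0, 0.99, 0.142, 0.001]
contact_force: [0.0, 1.3, 5.8]
gripper_width: 0.259
grasp_force: 58.9
```

Call:
send_rows --rows '[{"x": 0,"y": 0,"z": -0.02,"wx": 0,"wy": 0,"wz": 0,"hand": -1},{"x": 0,"y": 0,"z": -0.04,"wx": 0,"wy": 0,"wz": 0,"hand": -1},{"x": 0,"y": 0,"z": -0.06,"wx": 0,"wy": 0,"wz": 0,"hand": -1},{"x": 0,"y": 0,"z": -0.08,"wx": 0,"wy": 0,"wz": 0,"hand": -1},{"x": 0,"y": 0,"z": -0.08,"wx": 0,"wy": 0,"wz": 0,"hand": -1},{"x": 0,"y": 0,"z": -0.08,"wx": 0,"wy": 0,"wz": 0,"hand": -1},{"x": 0,"y": 0,"z": -0.08,"wx": 0,"wy": 0,"wz": 0,"hand": -1},{"x": 0,"y": 0,"z": -0.06,"wx": 0,"wy": 0,"wz": 0,"hand": -1},{"x": 0,"y": 0,"z": 0,"wx": 0,"wy": 0,"wz": 0,"hand": -1},{"x": 0.03,"y": -0.08,"z": 0,"wx": 0,"wy": 0,"wz": 0,"hand": -1}]'

```text
time: 5.15
tool_pos: [0.5545, 0.0724, 0.2687]
tool_rot: [0.001, 0.99, 0.141, 0.001]
contact_force: [0.6, 0.3, -0.6]
gripper_width: 0.254
grasp_force: 58.8
```

Call:
send_rows --rows '[{"x": 0.05,"y": -0.16,"z": 0,"wx": 0,"wy": 0,"wz": 0,"hand": -1},{"x": 0.06,"y": -0.19,"z": 0,"wx": 0,"wy": 0,"wz": 0,"hand": -1},{"x": 0.06,"y": -0.19,"z": 0,"wx": 0,"wy": 0,"wz": 0,"hand": -1},{"x": 0.06,"y": -0.19,"z": 0,"wx": 0,"wy": 0,"wz": 0,"hand": -1},{"x": 0.06,"y": -0.19,"z": 0,"wx": 0,"wy": 0,"wz": 0,"hand": -1},{"x": 0.06,"y": -0.19,"z": 0,"wx": 0,"wy": 0,"wz": 0,"hand": -1},{"x": 0.06,"y": -0.17,"z": 0,"wx": 0,"wy": 0,"wz": 0,"hand": -1},{"x": 0.04,"y": -0.1,"z": 0,"wx": 0,"wy": 0,"wz": 0,"hand": -1},{"x": 0.02,"y": -0.07,"z": 0,"wx": 0,"wy": 0,"wz": 0,"hand": -1},{"x": 0,"y": 0,"z": 0,"wx": 0,"wy": 0,"wz": 0,"hand": -1}]'

```text
time: 5.98
tool_pos: [0.5597, 0.3037, 0.2667]
tool_rot: [0.0, 0.99, 0.144, -0.001]
contact_force: [-0.2, -0.2, -0.6]
gripper_width: 0.257
grasp_force: 58.9
```

Run:
```python
from h import *
s=manip.state();print(s['tool_pos'],s['contact_force'],s['grasp_force'],s['gripper_width']);print(delta([.560,.302,.066]))
cv2.imwrite("pics/w2.png",np.vstack([grab_frame("wrist"),grab_frame("top")[80:280]]))
```

```text
[0.55974954 0.30373838 0.26665752] [-0.23675947 -0.19764233 -0.55870159] 58.88320326805115 0.2570085211538646
[1.000e-03 1.200e-02 1.338e+00]
```

View pics/w2.png

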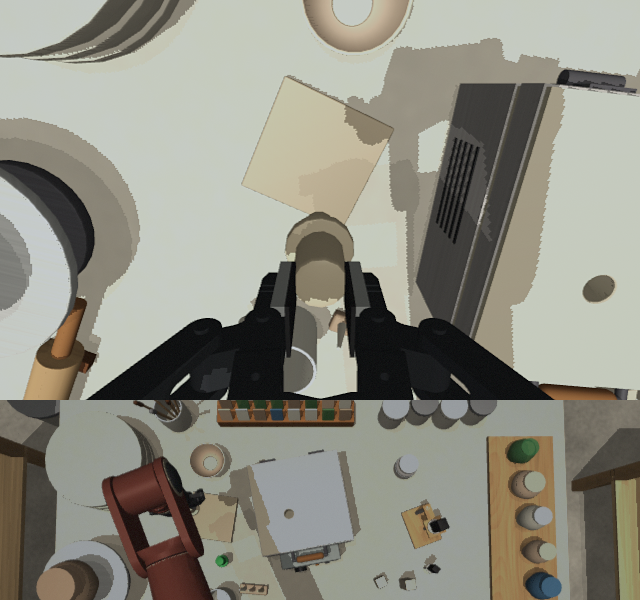

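The plug is held. The open hole is visible in wrist (599,288) and top (289,194). I'll descend over the shelf.

Call:
send_rows --rows '[{"x": 0.0,"y": 0.01,"z": 0.1,"wx": 0,"wy": 0,"wz": 0,"hand": -1},{"x": 0,"y": 0,"z": 0.17,"wx": 0,"wy": 0,"wz": 0,"hand": -1},{"x": 0,"y": 0,"z": 0.2,"wx": 0,"wy": 0,"wz": 0,"hand": -1},{"x": 0,"y": 0,"z": 0.2,"wx": 0,"wy": 0,"wz": 0,"hand": -1},{"x": 0,"y": 0,"z": 0.2,"wx": 0,"wy": 0,"wz": 0,"hand": -1},{"x": 0,"y": 0,"z": 0.18,"wx": 0,"wy": 0,"wz": 0,"hand": -1},{"x": 0,"y": 0,"z": 0.14,"wx": 0,"wy": 0,"wz": 0,"hand": -1},{"x": 0,"y": 0,"z": 0.1,"wx": 0,"wy": 0,"wz": 0,"hand": -1},{"x": 0,"y": 0,"z": 0.05,"wx": 0,"wy": 0,"wz": 0,"hand": -1},{"x": 0,"y": 0,"z": 0.0,"wx": 0,"wy": 0,"wz": 0,"hand": -1}]'

```text
time: 6.92
tool_pos: [0.5596, 0.2992, 0.0643]
tool_rot: [0.001, 0.99, 0.142, -0.002]
contact_force: [-0.8, -0.3, -0.3]
gripper_width: 0.261
grasp_force: 58.9
```

Call:
send_rows --rows '[{"x": 0,"y": 0,"z": 0.007,"wx": 0,"wy": 0,"wz": 0,"hand": -1},{"x": 0,"y": 0,"z": 0.007,"wx": 0,"wy": 0,"wz": 0,"hand": -1},{"x": 0,"y": 0,"z": 0.007,"wx": 0,"wy": 0,"wz": 0,"hand": -1},{"x": 0,"y": 0,"z": 0.007,"wx": 0,"wy": 0,"wz": 0,"hand": -1},{"x": 0,"y": 0,"z": 0.007,"wx": 0,"wy": 0,"wz": 0,"hand": -1},{"x": 0,"y": 0,"z": 0.007,"wx": 0,"wy": 0,"wz": 0,"hand": -1},{"x": 0,"y": 0,"z": 0,"wx": 0,"wy": 0,"wz": 0,"hand": -1},{"x": 0,"y": 0,"z": 0,"wx": 0,"wy": 0,"wz": 0,"hand": -1},{"x": 0,"y": 0,"z": 0,"wx": 0,"wy": 0,"wz": 0,"hand": -1},{"x": 0,"y": 0,"z": 0,"wx": 0,"wy": 0,"wz": 0,"hand": -1}]'

```text
time: 7.75
tool_pos: [0.5608, 0.3006, 0.0604]
tool_rot: [-0.0, 0.99, 0.142, 0.0]
contact_force: [-0.1, 0.6, -0.9]
gripper_width: 0.26
grasp_force: 58.9
```

Call:
send_rows --rows '[{"x": 0,"y": 0,"z": 0.005,"wx": 0,"wy": 0,"wz": 0,"hand": -1},{"x": 0,"y": 0,"z": 0.005,"wx": 0,"wy": 0,"wz": 0,"hand": -1},{"x": 0,"y": 0,"z": 0.005,"wx": 0,"wy": 0,"wz": 0,"hand": -1},{"x": 0,"y": 0,"z": 0.005,"wx": 0,"wy": 0,"wz": 0,"hand": -1},{"x": 0,"y": 0,"z": 0.005,"wx": 0,"wy": 0,"wz": 0,"hand": -1},{"x": 0,"y": 0,"z": 0,"wx": 0,"wy": 0,"wz": 0,"hand": -1},{"x": 0,"y": 0,"z": 0,"wx": 0,"wy": 0,"wz": 0,"hand": -1},{"x": 0,"y": 0,"z": 0,"wx": 0,"wy": 0,"wz": 0,"hand": -1},{"x": 0,"y": 0,"z": 0,"wx": 0,"wy": 0,"wz": 0,"hand": -1},{"x": 0,"y": 0,"z": 0,"wx": 0,"wy": 0,"wz": 0,"hand": -1}]'

```text
time: 8.58
tool_pos: [0.5614, 0.3008, 0.0576]
tool_rot: [-0.0, 0.99, 0.142, 0.001]
contact_force: [-0.1, -0.4, 5.6]
gripper_width: 0.256
grasp_force: 59.6
```

Contact at 5.6 N, so I release, wait and rise.

Call:
send_rows --rows '[{"x": 0,"y": 0,"z": 0,"wx": 0,"wy": 0,"wz": 0,"hand": -0.2},{"x": 0,"y": 0,"z": 0,"wx": 0,"wy": 0,"wz": 0,"hand": 0},{"x": 0,"y": 0,"z": 0,"wx": 0,"wy": 0,"wz": 0,"hand": 0.3},{"x": 0,"y": 0,"z": 0,"wx": 0,"wy": 0,"wz": 0,"hand": 0.6},{"x": 0,"y": 0,"z": 0,"wx": 0,"wy": 0,"wz": 0,"hand": 1},{"x": 0,"y": 0,"z": 0,"wx": 0,"wy": 0,"wz": 0,"hand": 1},{"x": 0,"y": 0,"z": 0,"wx": 0,"wy": 0,"wz": 0,"hand": 1},{"x": 0,"y": 0,"z": 0,"wx": 0,"wy": 0,"wz": 0,"hand": 1},{"x": 0,"y": 0,"z": 0,"wx": 0,"wy": 0,"wz": 0,"hand": 1},{"x": 0,"y": 0,"z": -0.01,"wx": 0,"wy": 0,"wz": 0,"hand": 1}]'

```text
time: 9.42
tool_pos: [0.5606, 0.3005, 0.0579]
tool_rot: [0.0, 0.99, 0.142, -0.0]
contact_force: [0.0, 1.0, 0.1]
gripper_width: 0.998
grasp_force: 0.0
```

Call:
send_rows --rows '[{"x": 0,"y": 0,"z": -0.05,"wx": 0,"wy": 0,"wz": 0,"hand": 1},{"x": 0,"y": 0,"z": -0.1,"wx": 0,"wy": 0,"wz": 0,"hand": 1},{"x": 0,"y": 0,"z": -0.2,"wx": 0,"wy": 0,"wz": 0,"hand": 1},{"x": 0,"y": 0,"z": -0.24,"wx": 0,"wy": 0,"wz": 0,"hand": 1},{"x": 0,"y": 0,"z": -0.24,"wx": 0,"wy": 0,"wz": 0,"hand": 1},{"x": 0,"y": 0,"z": -0.24,"wx": 0,"wy": 0,"wz": 0,"hand": 1},{"x": 0,"y": 0,"z": -0.24,"wx": 0,"wy": 0,"wz": 0,"hand": 1},{"x": 0,"y": 0,"z": -0.24,"wx": 0,"wy": 0,"wz": 0,"hand": 1},{"x": 0,"y": 0,"z": -0.13,"wx": 0,"wy": 0,"wz": 0,"hand": 1},{"x": 0,"y": 0,"z": 0,"wx": 0,"wy": 0,"wz": 0,"hand": 1}]'

```text
time: 10.25
tool_pos: [0.5631, 0.3015, 0.3203]
tool_rot: [-0.002, 0.99, 0.142, 0.007]
contact_force: [-0.7, -0.1, 1.5]
gripper_width: 0.998
grasp_force: 0.0
```

Run:
```python
from h import *
s=manip.state();print(s['tool_pos'],s['time'])
im=grab_frame("wrist");cv2.imwrite("pics/w3.png",im)
print(delta([.52,-.347,.31]))
c=calibration("wrist");np.savez("w3.npz",**{k:np.array(v) for k,v in c.items()})
```

```text
[0.56306726 0.3015275  0.32025352] 10.25
[-1.489  4.066  0.026]
```

View pics/w3.png

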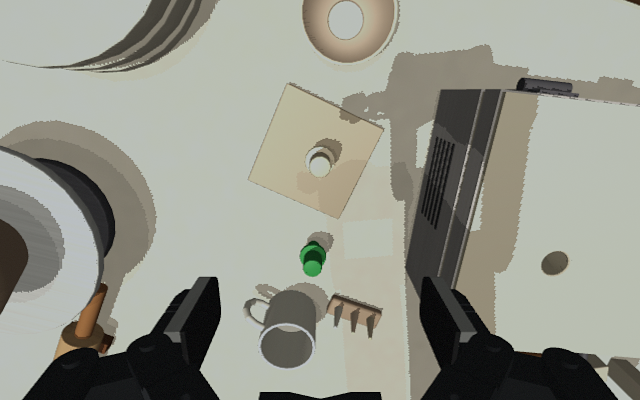

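The plug stands upright on the shelf at (319,165), near its centre. The hole is at (554,263). I'm heading for the pyrometer now, with a look at the hole on the way.

Call:
send_rows --rows '[{"x": -0.04,"y": 0.11,"z": 0,"wx": 0,"wy": 0,"wz": 0,"hand": 1},{"x": -0.08,"y": 0.2,"z": 0,"wx": 0,"wy": 0,"wz": 0,"hand": 1},{"x": -0.08,"y": 0.23,"z": 0,"wx": 0,"wy": 0,"wz": 0,"hand": 1},{"x": -0.08,"y": 0.23,"z": 0,"wx": 0,"wy": 0,"wz": 0,"hand": 1},{"x": -0.08,"y": 0.23,"z": 0,"wx": 0,"wy": 0,"wz": 0,"hand": 1},{"x": -0.08,"y": 0.23,"z": 0,"wx": 0,"wy": 0,"wz": 0,"hand": 1},{"x": -0.08,"y": 0.2,"z": 0,"wx": 0,"wy": 0,"wz": 0,"hand": 1},{"x": -0.04,"y": 0.1,"z": 0,"wx": 0,"wy": 0,"wz": 0,"hand": 1},{"x": 0,"y": 0,"z": 0,"wx": 0,"wy": 0,"wz": 0,"hand": 1},{"x": 0,"y": 0,"z": 0,"wx": 0,"wy": 0,"wz": 0,"hand": 1}]'

```text
time: 11.13
tool_pos: [0.5444, 0.0562, 0.3094]
tool_rot: [-0.0, 0.99, 0.142, -0.001]
contact_force: [-0.4, 0.3, -0.2]
gripper_width: 0.997
grasp_force: 0.0
```

Run:
```python
from h import *
np.set_printoptions(precision=4,suppress=True)
s=manip.state();print(s['tool_pos'])
def blob(im,c,guess,w=22):
    q=np.array(c['camera_matrix'])@(np.array(c['R'])@guess+np.array(c['t']));u,v=(q[:2]/q[2]).astype(int)
    if not(w<u<640-w and w<v<400-w): return q[:2]/q[2]
    g=cv2.cvtColor(im[v-w:v+w,u-w:u+w],cv2.COLOR_BGR2GRAY)
    th,m=cv2.threshold(g,0,255,cv2.THRESH_BINARY_INV+cv2.THRESH_OTSU)
    n,l,st,ce=cv2.connectedComponentsWithStats(m); i=np.argmin([np.hypot(*(x-w)) if st[k][4]<w*w*2 and k else 99 for k,x in enumerate(ce)])
    p=ce[i]+[u-w,v-w]; return p,st[i],at(0,*p,.18,c)
G=np.array([.5525,.0620,.18])
im=grab_frame("wrist");c=calibration("wrist");cv2.imwrite("pics/w4.png",im);print(blob(im,c,G))
t=grab_frame("top");print(blob(t,calibration("top"),G,12));cv2.imwrite("pics/t4.png",t)
w=cv2.imread("pics/w3.png");z=np.load("w3.npz");print(blob(w,dict(z),G))
print(delta([.52,-.347,.32]))
```

```text
[0.5444 0.0562 0.3094]
(array([313.6538, 182.3054]), array([  0,   0,  44,  44, 858], dtype=int32), array([0.5471, 0.0631, 0.18  ]))
(array([287.9663, 202.0449]), array([ 0, 16, 21,  8, 89], dtype=int32), array([0.5299, 0.0621, 0.18  ]))
(array([554.2624, 262.7734]), array([  9,  10,  27,  24, 503], dtype=int32), array([0.553, 0.063, 0.18 ]))
[-0.92  2.54 -0.07]
```

Call:
send_rows --rows '[{"x": -0.04,"y": 0.12,"z": -0.01,"wx": 0,"wy": 0,"wz": 0,"hand": 1},{"x": -0.08,"y": 0.22,"z": -0.02,"wx": 0,"wy": 0,"wz": 0,"hand": 1},{"x": -0.08,"y": 0.23,"z": -0.02,"wx": 0,"wy": 0,"wz": 0,"hand": 1},{"x": -0.08,"y": 0.23,"z": -0.02,"wx": 0,"wy": 0,"wz": 0,"hand": 1},{"x": -0.08,"y": 0.23,"z": 0,"wx": 0,"wy": 0,"wz": 0,"hand": 1},{"x": -0.08,"y": 0.23,"z": 0,"wx": 0,"wy": 0,"wz": 0,"hand": 1},{"x": -0.08,"y": 0.23,"z": 0,"wx": 0,"wy": 0,"wz": 0,"hand": 1},{"x": -0.08,"y": 0.23,"z": 0,"wx": 0,"wy": 0,"wz": 0,"hand": 1},{"x": -0.08,"y": 0.23,"z": 0,"wx": 0,"wy": 0,"wz": 0,"hand": 1},{"x": -0.08,"y": 0.22,"z": 0,"wx": 0,"wy": 0,"wz": 0,"hand": 1}]'

```text
time: 12.07
tool_pos: [0.5278, -0.2882, 0.3203]
tool_rot: [-0.0, 0.99, 0.143, -0.0]
contact_force: [0.3, -0.2, 0.6]
gripper_width: 1.003
grasp_force: 0.0
```

Call:
send_rows --rows '[{"x": -0.08,"y": 0.19,"z": 0,"wx": 0,"wy": 0,"wz": 0,"hand": 1},{"x": -0.06,"y": 0.12,"z": 0,"wx": 0,"wy": 0,"wz": 0,"hand": 1},{"x": -0.02,"y": 0.06,"z": 0,"wx": 0,"wy": 0,"wz": 0,"hand": 1},{"x": 0,"y": 0,"z": 0,"wx": 0,"wy": 0,"wz": 0,"hand": 1},{"x": 0,"y": 0,"z": 0,"wx": 0,"wy": 0,"wz": 0,"hand": 1},{"x": 0,"y": 0,"z": 0,"wx": 0,"wy": 0,"wz": 0,"hand": 1},{"x": 0,"y": 0,"z": 0,"wx": 0,"wy": 0,"wz": 0,"hand": 1},{"x": 0,"y": 0,"z": 0,"wx": 0,"wy": 0,"wz": 0,"hand": 1},{"x": 0,"y": 0,"z": 0,"wx": 0,"wy": 0,"wz": 0,"hand": 1},{"x": 0,"y": 0,"z": 0,"wx": 0,"wy": 0,"wz": 0,"hand": 1}]'

```text
time: 12.9
tool_pos: [0.5201, -0.3472, 0.3209]
tool_rot: [0.0, 0.99, 0.143, 0.0]
contact_force: [0.3, 0.3, -1.0]
gripper_width: 0.998
grasp_force: 0.0
```

Run:
```python
from h import *
s=manip.state();print(s['tool_pos'],s['time'])
im=grab_frame("wrist");c=calibration("wrist");np.savez("w5.npz",**{k:np.array(v) for k,v in c.items()})
cv2.imwrite("pics/w5full.png",im)
a=cv2.resize(im[100:300,200:440],None,fx=3.3,fy=3,interpolation=cv2.INTER_CUBIC)[:,:790]
cv2.imwrite("pics/w5.png",np.clip(a*1.6+20,0,255).astype('uint8'))
```

```text
[ 0.52010877 -0.34719031  0.32086323] 12.9
```

View pics/w5.png

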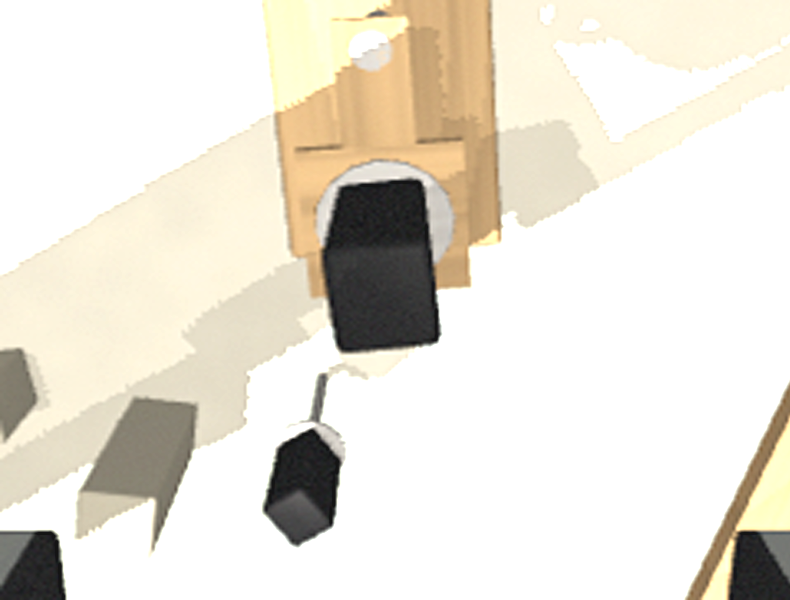

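The handle's top face corners in the crop are (325,248), (432,240), (440,338) and (342,352). The second, smaller pyrometer is behind it at (300,510).

Run:
```python
from h import *
np.set_printoptions(precision=4,suppress=True)
c=dict(np.load("w5.npz"))
P=lambda x,y,z:at(0,200+x/3.3,100+y/3,z,c)[:2]
k=np.array([P(*q,.229) for q in((325,248),(432,240),(440,338),(342,352))])
d=[k[(i+1)%4]-k[i] for i in range(4)];print(k.mean(0),[np.linalg.norm(x) for x in d],[np.degrees(np.arctan2(x[1],x[0])) for x in d])
r=R0().as_matrix();print("tool y deg",np.degrees(np.arctan2(r[1,1],r[0,1])))
s=np.array([P(*q,.145) for q in((296,150),(464,142),(470,286),(310,298))]);print("arm",s.mean(0),s)
print("guard",P(384,222,.149)); print("post",P(370,50,.145))
print("small top",P(298,515,.17))
```

```text
[ 0.5211 -0.3449] [np.float64(0.024696408970441616), np.float64(0.026445190352966025), np.float64(0.023610115246939754), np.float64(0.028386823225708617)] [np.float64(-68.7128900332749), np.float64(-158.8624608653511), np.float64(115.95301844720755), np.float64(23.4988159343905)]
tool y deg -73.59278409093851
arm [ 0.52   -0.3446] [[ 0.5352 -0.3127]
 [ 0.5517 -0.3596]
 [ 0.5056 -0.3761]
 [ 0.4875 -0.3298]]
guard [ 0.5204 -0.3441]
post [ 0.5718 -0.325 ]
small top [ 0.4199 -0.346 ]
```

Call:
send_rows --rows '[{"x": 0.007,"y": -0.013,"z": 0.04,"wx": 0,"wy": 0,"wz": -0.06,"hand": 1},{"x": 0,"y": 0,"z": 0.08,"wx": 0,"wy": 0,"wz": -0.051,"hand": 1},{"x": 0,"y": 0,"z": 0.12,"wx": 0,"wy": 0,"wz": 0,"hand": 1},{"x": 0,"y": 0,"z": 0.14,"wx": 0,"wy": 0,"wz": 0,"hand": 1},{"x": 0,"y": 0,"z": 0.14,"wx": 0,"wy": 0,"wz": 0,"hand": 1},{"x": 0,"y": 0,"z": 0.14,"wx": 0,"wy": 0,"wz": 0,"hand": 1},{"x": 0,"y": 0,"z": 0.12,"wx": 0,"wy": 0,"wz": 0,"hand": 1},{"x": 0,"y": 0,"z": 0.1,"wx": 0,"wy": 0,"wz": 0,"hand": 1},{"x": 0,"y": 0,"z": 0.06,"wx": 0,"wy": 0,"wz": 0,"hand": 1},{"x": 0,"y": 0,"z": 0.03,"wx": 0,"wy": 0,"wz": 0,"hand": 1}]'

```text
time: 13.78
tool_pos: [0.5198, -0.3451, 0.1734]
tool_rot: [-0.001, 0.983, 0.185, -0.001]
contact_force: [-1.2, -0.0, -0.8]
gripper_width: 1.004
grasp_force: 0.0
```

Call:
send_rows --rows '[{"x": 0,"y": 0,"z": 0,"wx": 0,"wy": 0,"wz": 0,"hand": 1},{"x": 0,"y": 0,"z": 0,"wx": 0,"wy": 0,"wz": 0,"hand": 0.2},{"x": 0,"y": 0,"z": 0,"wx": 0,"wy": 0,"wz": 0,"hand": -0.1},{"x": 0,"y": 0,"z": 0,"wx": 0,"wy": 0,"wz": 0,"hand": -0.2},{"x": 0,"y": 0,"z": 0,"wx": 0,"wy": 0,"wz": 0,"hand": -0.3},{"x": 0,"y": 0,"z": 0,"wx": 0,"wy": 0,"wz": 0,"hand": -0.4},{"x": 0,"y": 0,"z": 0,"wx": 0,"wy": 0,"wz": 0,"hand": -0.6},{"x": 0,"y": 0,"z": 0,"wx": 0,"wy": 0,"wz": 0,"hand": -1},{"x": 0,"y": 0,"z": 0,"wx": 0,"wy": 0,"wz": 0,"hand": -1},{"x": 0,"y": 0,"z": 0,"wx": 0,"wy": 0,"wz": 0,"hand": -1}]'

```text
time: 14.62
tool_pos: [0.5207, -0.3458, 0.1759]
tool_rot: [0.0, 0.983, 0.185, 0.0]
contact_force: [-0.0, 0.6, 3.7]
gripper_width: 0.295
grasp_force: 59.2
```

Call:
send_rows --rows '[{"x": 0,"y": 0,"z": -0.03,"wx": 0,"wy": 0,"wz": 0,"hand": -1},{"x": 0,"y": 0,"z": -0.08,"wx": 0,"wy": 0,"wz": 0,"hand": -1},{"x": 0,"y": 0,"z": -0.14,"wx": 0,"wy": 0,"wz": 0,"hand": -1},{"x": 0,"y": 0,"z": -0.19,"wx": 0,"wy": 0,"wz": 0,"hand": -1},{"x": 0,"y": 0,"z": -0.21,"wx": 0,"wy": 0,"wz": 0,"hand": -1},{"x": 0,"y": 0,"z": -0.21,"wx": 0,"wy": 0,"wz": 0,"hand": -1},{"x": 0,"y": 0,"z": -0.21,"wx": 0,"wy": 0,"wz": 0,"hand": -1},{"x": 0,"y": 0,"z": -0.17,"wx": 0,"wy": 0,"wz": 0,"hand": -1},{"x": 0,"y": 0,"z": -0.11,"wx": 0,"wy": 0,"wz": 0,"hand": -1},{"x": 0,"y": 0,"z": 0,"wx": 0,"wy": 0,"wz": 0,"hand": -1}]'

```text
time: 15.45
tool_pos: [0.5213, -0.3464, 0.3838]
tool_rot: [0.003, 0.983, 0.185, 0.003]
contact_force: [0.5, -0.7, -1.6]
gripper_width: 0.296
grasp_force: 59.1
```

Run:
```python
from h import *
s=manip.state();print(s['tool_pos'],s['tool_rot'],s['contact_force'],s['gripper_width'],s['time'])
print(delta([.553,.0625,.375]))
a=grab_frame("wrist");b=grab_frame("scene")
cv2.imwrite("pics/a6.png",a);cv2.imwrite("pics/s6.png",b)
o=np.hstack([cv2.resize(a[120:400,200:440],(400,467)),cv2.resize(b[100:333,90:290],(400,467))])
cv2.imwrite("pics/c6.png",np.clip(o*1.5,0,255).astype('uint8'))
```

```text
[ 0.52134096 -0.34641136  0.38382965] [0.00339632 0.98265311 0.18540177 0.00274177] [ 0.50005196 -0.65104329 -1.62682112] 0.29583307897910405 15.45
[ 1.19  -2.462  0.045]
```

View pics/c6.png

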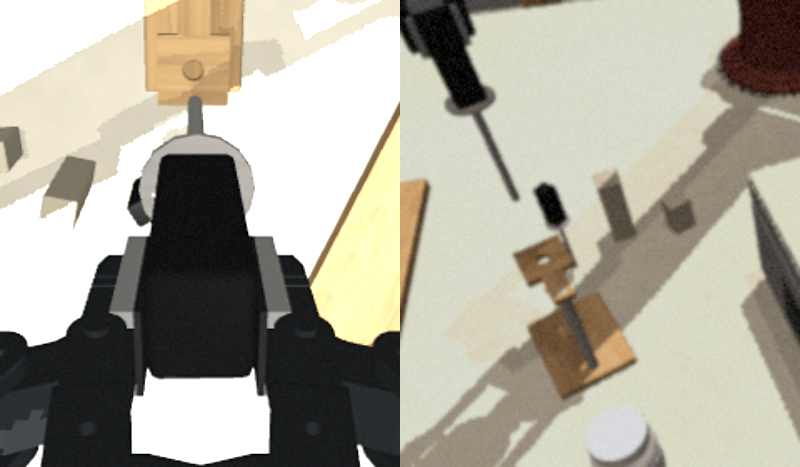

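The pyrometer is lifted clear. Its tip is at wrist (316,179) and scene (148,199). I'll triangulate it.

Run:
```python
from h import *
np.set_printoptions(precision=4,suppress=True)
s=manip.state();r=R0();tp=np.array(s['tool_pos'])
t=tri(("wrist",316.4,179.3),("scene",148,198.8));print(t,r.inv().apply(t-tp),"z",r.as_matrix()[:,2])
print(at("wrist",316.4,179.3,tp[2]-.151)[:2]-tp[:2])
for n in("wrist","scene"):
    c=calibration(n);q=np.array(c['camera_matrix'])@(np.array(c['R'])@(tp+r.apply([0,0,.151]))+np.array(c['t']));print(n,q[:2]/q[2])
```

```text
[ 0.5229 -0.343   0.2347] [ 0.0033 -0.0016  0.1432] z [ 0.0004 -0.0004 -1.    ]
[0.0003 0.003 ]
wrist [319.3469 180.6786]
scene [148.4594 200.8684]
```

Call:
send_rows --rows '[{"x": 0.03,"y": -0.06,"z": 0,"wx": 0,"wy": 0,"wz": 0,"hand": -1},{"x": 0.06,"y": -0.12,"z": 0,"wx": 0,"wy": 0,"wz": 0,"hand": -1},{"x": 0.08,"y": -0.17,"z": 0,"wx": 0,"wy": 0,"wz": 0,"hand": -1},{"x": 0.09,"y": -0.19,"z": 0,"wx": 0,"wy": 0,"wz": 0,"hand": -1},{"x": 0.09,"y": -0.19,"z": 0,"wx": 0,"wy": 0,"wz": 0,"hand": -1},{"x": 0.09,"y": -0.19,"z": 0,"wx": 0,"wy": 0,"wz": 0,"hand": -1},{"x": 0.09,"y": -0.19,"z": 0,"wx": 0,"wy": 0,"wz": 0,"hand": -1},{"x": 0.09,"y": -0.19,"z": 0,"wx": 0,"wy": 0,"wz": 0,"hand": -1},{"x": 0.09,"y": -0.19,"z": 0,"wx": 0,"wy": 0,"wz": 0,"hand": -1},{"x": 0.09,"y": -0.19,"z": 0,"wx": 0,"wy": 0,"wz": 0,"hand": -1}]'

```text
time: 16.38
tool_pos: [0.5392, -0.0648, 0.3749]
tool_rot: [-0.001, 0.983, 0.186, -0.002]
contact_force: [0.6, 0.3, -1.5]
gripper_width: 0.294
grasp_force: 59.1
```

Call:
send_rows --rows '[{"x": 0.09,"y": -0.19,"z": 0,"wx": 0,"wy": 0,"wz": 0,"hand": -1},{"x": 0.09,"y": -0.18,"z": 0,"wx": 0,"wy": 0,"wz": 0,"hand": -1},{"x": 0.08,"y": -0.16,"z": 0,"wx": 0,"wy": 0,"wz": 0,"hand": -1},{"x": 0.07,"y": -0.12,"z": 0,"wx": 0,"wy": 0,"wz": 0,"hand": -1},{"x": 0.04,"y": -0.08,"z": 0,"wx": 0,"wy": 0,"wz": 0,"hand": -1},{"x": 0.015,"y": -0.045,"z": 0,"wx": 0,"wy": 0,"wz": 0,"hand": -1},{"x": 0,"y": 0,"z": 0.1,"wx": 0,"wy": 0,"wz": 0,"hand": -1},{"x": 0,"y": 0,"z": 0.07,"wx": 0,"wy": 0,"wz": 0,"hand": -1},{"x": 0,"y": 0,"z": 0,"wx": 0,"wy": 0,"wz": 0,"hand": -1},{"x": 0,"y": 0,"z": 0,"wx": 0,"wy": 0,"wz": 0,"hand": -1}]'

```text
time: 17.22
tool_pos: [0.551, 0.0615, 0.3503]
tool_rot: [-0.0, 0.983, 0.185, -0.002]
contact_force: [-0.6, -0.5, -1.6]
gripper_width: 0.291
grasp_force: 59.2
```

Run:
```python
from h import *
s=manip.state();print(s['tool_pos'],s['tool_rot'],s['contact_force'],s['time'])
a=grab_frame("wrist");b=grab_frame("scene")
cv2.imwrite("pics/a7.png",a);cv2.imwrite("pics/s7.png",b)
tp=np.array(s['tool_pos'])
for n in("wrist","scene"):
    c=calibration(n)
    for p in(tp+R0().apply([0,0,.151]),[.553,.063,.18]):
        q=np.array(c['camera_matrix'])@(np.array(c['R'])@p+np.array(c['t']));print(n,q[:2]/q[2])
f=lambda im,x,y:cv2.resize(im[y:y+80,x:x+80],(400,400),interpolation=cv2.INTER_CUBIC)
o=np.hstack([f(a,280,130),f(b,310,150)])
cv2.imwrite("pics/c7.png",np.clip(o*1.5,0,255).astype('uint8'))
```

```text
[0.55101733 0.06145984 0.35033522] [-2.58474289e-04  9.82762944e-01  1.84862337e-01 -1.68699734e-03] [-0.6145323  -0.51425474 -1.62929933] 17.2167
wrist [319.08572998 180.83289521]
wrist [318.37907321 173.38853314]
scene [350.00867673 185.5111365 ]
scene [350.5511803  192.58179934]
```

View pics/c7.png

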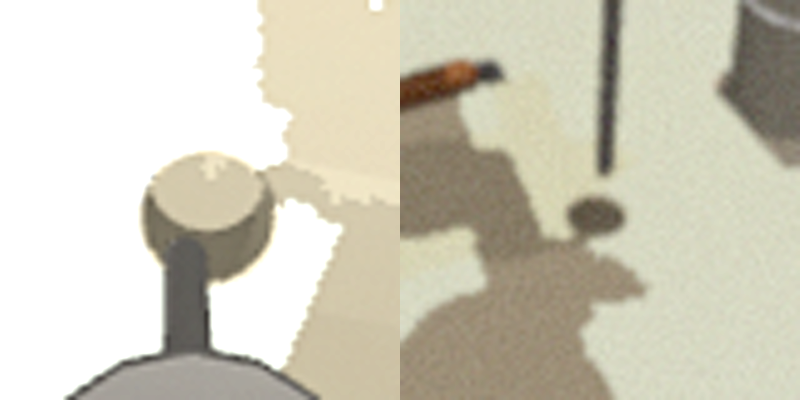

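The wrist crop shows the hole centre at px (321.6,173.0) and the tip at (317.2,178.6). In the scene view the hole is at (349.2,193.2) and the tip at (351.2,184.8).

Run:
```python
from h import *
np.set_printoptions(precision=4,suppress=True)
T=[("wrist",317.2,178.9),("scene",351.2,184.8)];H=[("wrist",321.6,173.),("scene",349.2,193.2)]
t=tri(*T);h=tri(*H);print("tri tip,hole",t,h,"diff",h-t)
d=np.zeros(3)
for a,b in zip(T,H):
    e=at(*b,.18)-at(*a,.1995);print(a[0],at(*a,.1995)[:2],at(*b,.18)[:2],e[:2],"tool units",R0().inv().apply(e)/.15)
```

```text
tri tip,hole [0.5526 0.0638 0.2021] [0.5543 0.0599 0.1799] diff [ 0.0017 -0.0039 -0.0222]
wrist [0.5522 0.0638] [0.5545 0.0602] [ 0.0024 -0.0036] tool units [0.006 0.028 0.13 ]
scene [0.5497 0.0645] [0.5541 0.0596] [ 0.0045 -0.005 ] tool units [0.0156 0.0417 0.13  ]
```

Call:
send_rows --rows '[{"x": 0.005,"y": 0.016,"z": 0,"wx": 0,"wy": 0,"wz": 0,"hand": -1},{"x": 0.005,"y": 0.015,"z": 0,"wx": 0,"wy": 0,"wz": 0,"hand": -1},{"x": 0,"y": 0,"z": 0.03,"wx": 0,"wy": 0,"wz": 0,"hand": -1},{"x": 0,"y": 0,"z": 0.03,"wx": 0,"wy": 0,"wz": 0,"hand": -1},{"x": 0,"y": 0,"z": 0.01,"wx": 0,"wy": 0,"wz": 0,"hand": -1},{"x": 0,"y": 0,"z": 0,"wx": 0,"wy": 0,"wz": 0,"hand": -1},{"x": 0,"y": 0,"z": 0,"wx": 0,"wy": 0,"wz": 0,"hand": -1},{"x": 0,"y": 0,"z": 0,"wx": 0,"wy": 0,"wz": 0,"hand": -1},{"x": 0,"y": 0,"z": 0,"wx": 0,"wy": 0,"wz": 0,"hand": -1},{"x": 0,"y": 0,"z": 0,"wx": 0,"wy": 0,"wz": 0,"hand": -1}]'

```text
time: 18.15
tool_pos: [0.5549, 0.0584, 0.3419]
tool_rot: [0.0, 0.983, 0.185, 0.0]
contact_force: [-0.7, 0.7, -1.4]
gripper_width: 0.289
grasp_force: 59.3
```

Run:
```python
from h import *
s=manip.state();print(s['tool_pos'],s['tool_rot'],s['contact_force'],s['time'])
a=grab_frame("wrist");b=grab_frame("scene")
f=lambda im,x,y:cv2.resize(im[y:y+50,x:x+50],(400,400),interpolation=cv2.INTER_CUBIC)
o=np.hstack([f(a,295,150),f(b,325,165)])
cv2.imwrite("pics/c8.png",np.clip(o*1.3,0,255).astype('uint8'))
```

```text
[0.55488597 0.05838396 0.34190675] [4.36948732e-05 9.82653466e-01 1.85451130e-01 2.06876852e-04] [-0.70184999  0.74510573 -1.37147091] 18.15
```

View pics/c8.png

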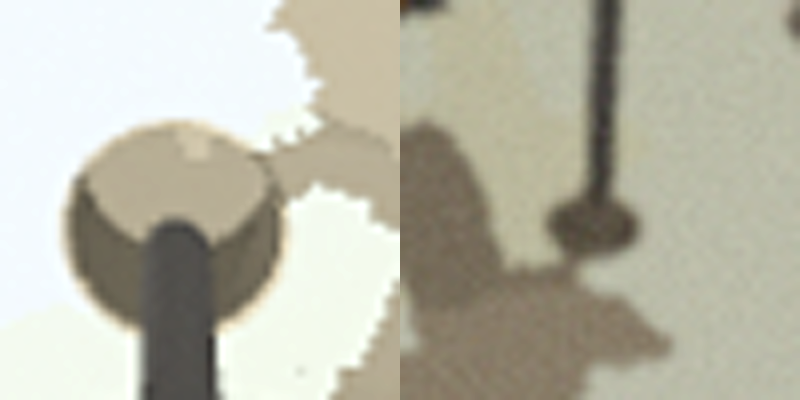

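The wrist crop shows the hole centre at px (316.8,178.5) and the tip disc centre at about (317.1,181.4). In the scene view the hole is at (349.1,193.1) and the tip at (349.8,189.5).

Run:
```python
from h import *
np.set_printoptions(precision=4,suppress=True)
T=[("wrist",317.1,181.4),("scene",349.75,189.5)];H=[("wrist",316.8,178.5),("scene",349.1,193.1)]
t=tri(*T);h=tri(*H);print("tri tip,hole",t,h,"diff",h-t)
for z in(.188,.191):
  for a,b in zip(T,H):
    e=at(*b,.18)-at(*a,z);print(z,a[0],at(*a,z)[:2],at(*b,.18)[:2],e[:2],"tool",R0().inv().apply(e))
```

```text
tri tip,hole [0.5535 0.0602 0.1904] [0.5529 0.06   0.179 ] diff [-0.0006 -0.0002 -0.0114]
0.188 wrist [0.5528 0.0598] [0.5533 0.0604] [0.0006 0.0006] tool [ 0.0007 -0.0003  0.008 ]
0.188 scene [0.5513 0.0613] [0.5538 0.0594] [ 0.0025 -0.0019] tool [0.0016 0.0026 0.008 ]
0.191 wrist [0.5535 0.06  ] [0.5533 0.0604] [-0.0002  0.0003] tool [-0.0001 -0.0004  0.011 ]
0.191 scene [0.5544 0.0602] [0.5538 0.0594] [-0.0006 -0.0007] tool [-0.0009  0.0005  0.011 ]
```

Centred within about 1 mm, with the tip at z 0.191. I'll lower it 95 mm slowly.

Call:
send_rows --rows '[{"x": 0,"y": 0,"z": 0.02,"wx": 0,"wy": 0,"wz": 0,"hand": -1},{"x": 0,"y": 0,"z": 0.035,"wx": 0,"wy": 0,"wz": 0,"hand": -1},{"x": 0,"y": 0,"z": 0.035,"wx": 0,"wy": 0,"wz": 0,"hand": -1},{"x": 0,"y": 0,"z": 0.035,"wx": 0,"wy": 0,"wz": 0,"hand": -1},{"x": 0,"y": 0,"z": 0.035,"wx": 0,"wy": 0,"wz": 0,"hand": -1},{"x": 0,"y": 0,"z": 0.035,"wx": 0,"wy": 0,"wz": 0,"hand": -1},{"x": 0,"y": 0,"z": 0.035,"wx": 0,"wy": 0,"wz": 0,"hand": -1},{"x": 0,"y": 0,"z": 0.03,"wx": 0,"wy": 0,"wz": 0,"hand": -1},{"x": 0,"y": 0,"z": 0.02,"wx": 0,"wy": 0,"wz": 0,"hand": -1},{"x": 0,"y": 0,"z": 0.01,"wx": 0,"wy": 0,"wz": 0,"hand": -1}]'

```text
time: 19.08
tool_pos: [0.5546, 0.0583, 0.2974]
tool_rot: [-0.0, 0.983, 0.185, -0.0]
contact_force: [-0.1, 0.6, -1.5]
gripper_width: 0.295
grasp_force: 59.3
```

Call:
send_rows --rows '[{"x": 0,"y": 0,"z": 0.02,"wx": 0,"wy": 0,"wz": 0,"hand": -1},{"x": 0,"y": 0,"z": 0.035,"wx": 0,"wy": 0,"wz": 0,"hand": -1},{"x": 0,"y": 0,"z": 0.045,"wx": 0,"wy": 0,"wz": 0,"hand": -1},{"x": 0,"y": 0,"z": 0.045,"wx": 0,"wy": 0,"wz": 0,"hand": -1},{"x": 0,"y": 0,"z": 0.045,"wx": 0,"wy": 0,"wz": 0,"hand": -1},{"x": 0,"y": 0,"z": 0.045,"wx": 0,"wy": 0,"wz": 0,"hand": -1},{"x": 0,"y": 0,"z": 0.045,"wx": 0,"wy": 0,"wz": 0,"hand": -1},{"x": 0,"y": 0,"z": 0.035,"wx": 0,"wy": 0,"wz": 0,"hand": -1},{"x": 0,"y": 0,"z": 0.02,"wx": 0,"wy": 0,"wz": 0,"hand": -1},{"x": 0,"y": 0,"z": 0.01,"wx": 0,"wy": 0,"wz": 0,"hand": -1}]'

```text
time: 19.92
tool_pos: [0.5546, 0.0584, 0.2456]
tool_rot: [-0.0, 0.983, 0.185, -0.0]
contact_force: [0.4, -0.1, -1.7]
gripper_width: 0.293
grasp_force: 59.3
```

Call:
send_rows --rows '[{"x": 0,"y": 0,"z": 0,"wx": 0,"wy": 0,"wz": 0,"hand": -1},{"x": 0,"y": 0,"z": 0,"wx": 0,"wy": 0,"wz": 0,"hand": -1},{"x": 0,"y": 0,"z": 0,"wx": 0,"wy": 0,"wz": 0,"hand": -1},{"x": 0,"y": 0,"z": 0,"wx": 0,"wy": 0,"wz": 0,"hand": -1},{"x": 0,"y": 0,"z": 0,"wx": 0,"wy": 0,"wz": 0,"hand": -1},{"x": 0,"y": 0,"z": 0,"wx": 0,"wy": 0,"wz": 0,"hand": -1},{"x": 0,"y": 0,"z": 0,"wx": 0,"wy": 0,"wz": 0,"hand": -1},{"x": 0,"y": 0,"z": 0,"wx": 0,"wy": 0,"wz": 0,"hand": -1},{"x": 0,"y": 0,"z": 0,"wx": 0,"wy": 0,"wz": 0,"hand": -1},{"x": 0,"y": 0,"z": 0,"wx": 0,"wy": 0,"wz": 0,"hand": -1}]'

```text
time: 20.75
tool_pos: [0.5548, 0.0584, 0.2464]
tool_rot: [0.0, 0.983, 0.185, 0.0]
contact_force: [0.3, -0.5, -1.4]
gripper_width: 0.3
grasp_force: 59.3
```

The tip is about 85 mm below the lid top, still, with only the weight on the wrist sensor.

```bash
python3 -c "
from plant import job_done
print(job_done())"
```

```text
the job is handed in; nothing more can be done
None
```

I handed the job in at about 21 s, and no verdict was returned: the plug stands on the kiln shelf, and the pyrometer is held upright and still in the vent hole, centred to about 1 mm by camera, its tip about 85 mm below the lid's top.

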